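Refill the nutmeg pot on the spice carousel and hold it to the front

TASK

Refill the empty open pot on the spice carousel: using the scoop, not your fingers, bring at least three of the nutmegs from the white enamel tub into the pot without leaving any spilled, then lay the scoop flat in the tub again. Then gently turn the carousel by its wooden knob until the pot faces the front, squarely on your side, with the jars still standing, and finish while holding the knob so that the carousel stays still: do not let go.

Things in the scene. Friction and masses are not known exactly. Their poses are not given: they have to be found in the camera images.
- scoop_grip (a point): Middle of the grip of the scoop's wooden handle, 91.5 mm above the scoop's underside. Axes of the scoop: open nose to -x, z up, y across. The handle is 16 mm wide across y, 22 mm deep, 82 mm long, flat-sided, leans back (to +x) at 65 degrees to the floor and ends about 30 mm above this point. Grip it across y from above. Whole scoop 0.13 kg.
- tub_floor (a point): The tub: an open white enamelled box with a dark rolled rim, fixed, 210 mm long (its x), 92 mm wide (its y), 50 mm high, walls and floor 4 mm. This point is the middle of the inner floor, 4 mm above the worktop; z up. Its +x points away from the robot: the scoop lies in the +x half, nose to -x, and the nutmegs in the -x half.
- pot_mid (a point): The open pot: a round white ceramic pot, empty, 110 mm across outside, 55 mm high, wall 4 mm, the only open vessel on the carousel. This point is on its axis, 28 mm above its underside (rim 27 mm above it). It stands loose on the carousel tray, its axis about 80 mm from the tray's axis.
- knob_mid (a point): The turned dark wooden knob on the carousel's central post, on the turning axis. Round, 32 mm in diameter over its straight middle 18 mm, 42 mm high in all; this point is half-way up, 169 mm above the worktop. Everything else on the carousel stays below 135 mm. The knob is fixed to the tray: turning it turns the tray. Grip it from above.
- carousel (a joint): Turn of the carousel tray about its vertical axis, rad, growing counterclockwise seen from above; 0 at the start whichever way the tray then stands. It turns very freely both ways, without stops (0.02 N m of friction), and has no catch.
- carousel_foot: The carousel's fixed round steel foot under the tray; origin on the turning axis at the worktop, axes parallel to the robot's: its -x side is the front (the robot's side). The round wooden tray above it is 292 mm in diameter, its top 26 mm above the worktop, with a low wire gallery rail along its edge up to 41 mm above the worktop.
- carousel_knob: The same knob as point knob_mid; origin at its underside, 148 mm above the worktop. (Mind the room: a tall solid tap stands over the sink to the right of the carousel, and a tiled wall runs behind the tub.)
- scoop: The steel scoop, lying flat in the outer end of the tub; origin under the middle of its pan. Pan 76 mm long (x), 70 mm wide (y), floor 2 mm with a bevelled lip; side walls 30 mm high (18 mm at the nose), back wall 34 mm. The lip's edge lies 38 mm to -x of this origin, the back wall's outside 38 mm to +x, the grip point 66 mm to +x and 91.5 mm up.
- jar_c_mid (a point): Glass spice jar with a dark cap, 41 mm in diameter, 105 mm high, loose on the tray; point half-way up.
- jar_a_mid (a point): Glass spice jar with a dark cap, 41 mm in diameter, 105 mm high, loose on the tray; point half-way up.
- jar_b_mid (a point): Glass spice jar with a dark cap, 41 mm in diameter, 105 mm high, loose on the tray; point half-way up.
- nut_0 (a point): A whole brown nutmeg, egg-shaped, 20 mm across, 21 mm long, 10 g, loose in the tub; point at its centre.
- nut_1 (a point): A whole brown nutmeg, egg-shaped, 20 mm across, 21 mm long, 10 g, loose in the tub; point at its centre.
- nut_2 (a point): A whole brown nutmeg, egg-shaped, 20 mm across, 21 mm long, 10 g, loose in the tub; point at its centre.
- nut_3 (a point): A whole brown nutmeg, egg-shaped, 20 mm across, 21 mm long, 10 g, loose in the tub; point at its centre.
- nut_4 (a point): A whole brown nutmeg, egg-shaped, 20 mm across, 21 mm long, 10 g, loose in the tub; point at its centre.
- nut_5 (a point): A whole brown nutmeg, egg-shaped, 20 mm across, 21 mm long, 10 g, loose in the tub; point at its centre.
- nutmeg_0: The same nutmeg as point nut_0; origin at its flat base.
- nutmeg_1: The same nutmeg as point nut_1; origin at its flat base.
- nutmeg_2: The same nutmeg as point nut_2; origin at its flat base.
- nutmeg_3: The same nutmeg as point nut_3; origin at its flat base.
- nutmeg_4: The same nutmeg as point nut_4; origin at its flat base.
- nutmeg_5: The same nutmeg as point nut_5; origin at its flat base.

How it is judged:
On the way, in this order (a step that is already met when the one before it is completed fails the run):
1. at least three nutmegs lie in the pot while the scoop is in the hand ((distance between each of nut_0, nut_1, nut_2 and pot_mid below 0.053 m or distance between each of nut_0, nut_1, nut_3 and pot_mid below 0.053 m or distance between each of nut_0, nut_1, nut_4 and pot_mid below 0.053 m or distance between each of nut_0, nut_1, nut_5 and pot_mid below 0.053 m or distance between each of nut_0, nut_2, nut_3 and pot_mid below 0.053 m or distance between each of nut_0, nut_2, nut_4 and pot_mid below 0.053 m or distance between each of nut_0, nut_2, nut_5 and pot_mid below 0.053 m or distance between each of nut_0, nut_3, nut_4 and pot_mid below 0.053 m or distance between each of nut_0, nut_3, nut_5 and pot_mid below 0.053 m or distance between each of nut_0, nut_4, nut_5 and pot_mid below 0.053 m or distance between each of nut_1, nut_2, nut_3 and pot_mid below 0.053 m or distance between each of nut_1, nut_2, nut_4 and pot_mid below 0.053 m or distance between each of nut_1, nut_2, nut_5 and pot_mid below 0.053 m or distance between each of nut_1, nut_3, nut_4 and pot_mid below 0.053 m or distance between each of nut_1, nut_3, nut_5 and pot_mid below 0.053 m or distance between each of nut_1, nut_4, nut_5 and pot_mid below 0.053 m or distance between each of nut_2, nut_3, nut_4 and pot_mid below 0.053 m or distance between each of nut_2, nut_3, nut_5 and pot_mid below 0.053 m or distance between each of nut_2, nut_4, nut_5 and pot_mid below 0.053 m or distance between each of nut_3, nut_4, nut_5 and pot_mid below 0.053 m) and contact force between the fingers and scoop above 1 N), for 0.1 s.
2. the scoop lies flat in the tub again, let go (x of scoop_grip in the frame of tub_floor between -0.03 and 0.16 m and y of scoop_grip in the frame of tub_floor between -0.035 and 0.035 m and height (world z) of scoop_grip below 0.13 m and angle between scoop_grip's own z axis and vertical below 0.35 rad and contact force between the fingers and scoop below 0.1 N), for 0.2 s.
3. the pot has come round to the front while the knob is held (y of pot_mid in the frame of carousel_foot between -0.026 and 0.026 m and x of pot_mid in the frame of carousel_foot below -0.055 m and contact force between the fingers and carousel_knob above 2 N and velocity of joint carousel between -0.08 and 0.08 rad/s), for 0.2 s.
At the end, for the whole second after the job is handed in: Three or more nutmegs in the pot, the rest in the tub; scoop let go in the tub, within 20 deg of flat; jars and pot upright on the tray; pot within 26 mm sideways of the line from the carousel axis to the front (-x), 55 mm or more out; fingers press the knob (over 2 N), tray still (0.08 rad/s) (all of step 2 and all of step 3 and (distance between each of nut_0, nut_1, nut_2 and pot_mid below 0.053 m or distance between each of nut_0, nut_1, nut_3 and pot_mid below 0.053 m or distance between each of nut_0, nut_1, nut_4 and pot_mid below 0.053 m or distance between each of nut_0, nut_1, nut_5 and pot_mid below 0.053 m or distance between each of nut_0, nut_2, nut_3 and pot_mid below 0.053 m or distance between each of nut_0, nut_2, nut_4 and pot_mid below 0.053 m or distance between each of nut_0, nut_2, nut_5 and pot_mid below 0.053 m or distance between each of nut_0, nut_3, nut_4 and pot_mid below 0.053 m or distance between each of nut_0, nut_3, nut_5 and pot_mid below 0.053 m or distance between each of nut_0, nut_4, nut_5 and pot_mid below 0.053 m or distance between each of nut_1, nut_2, nut_3 and pot_mid below 0.053 m or distance between each of nut_1, nut_2, nut_4 and pot_mid below 0.053 m or distance between each of nut_1, nut_2, nut_5 and pot_mid below 0.053 m or distance between each of nut_1, nut_3, nut_4 and pot_mid below 0.053 m or distance between each of nut_1, nut_3, nut_5 and pot_mid below 0.053 m or distance between each of nut_1, nut_4, nut_5 and pot_mid below 0.053 m or distance between each of nut_2, nut_3, nut_4 and pot_mid below 0.053 m or distance between each of nut_2, nut_3, nut_5 and pot_mid below 0.053 m or distance between each of nut_2, nut_4, nut_5 and pot_mid below 0.053 m or distance between each of nut_3, nut_4, nut_5 and pot_mid below 0.053 m) and (distance between nut_0 and pot_mid below 0.053 m or (x of nut_0 in the frame of tub_floor between -0.105 and 0.105 m and y of nut_0 in the frame of tub_floor between -0.047 and 0.047 m and height (world z) of nut_0 below 0.07 m)) and (distance between nut_1 and pot_mid below 0.053 m or (x of nut_1 in the frame of tub_floor between -0.105 and 0.105 m and y of nut_1 in the frame of tub_floor between -0.047 and 0.047 m and height (world z) of nut_1 below 0.07 m)) and (distance between nut_2 and pot_mid below 0.053 m or (x of nut_2 in the frame of tub_floor between -0.105 and 0.105 m and y of nut_2 in the frame of tub_floor between -0.047 and 0.047 m and height (world z) of nut_2 below 0.07 m)) and (distance between nut_3 and pot_mid below 0.053 m or (x of nut_3 in the frame of tub_floor between -0.105 and 0.105 m and y of nut_3 in the frame of tub_floor between -0.047 and 0.047 m and height (world z) of nut_3 below 0.07 m)) and (distance between nut_4 and pot_mid below 0.053 m or (x of nut_4 in the frame of tub_floor between -0.105 and 0.105 m and y of nut_4 in the frame of tub_floor between -0.047 and 0.047 m and height (world z) of nut_4 below 0.07 m)) and (distance between nut_5 and pot_mid below 0.053 m or (x of nut_5 in the frame of tub_floor between -0.105 and 0.105 m and y of nut_5 in the frame of tub_floor between -0.047 and 0.047 m and height (world z) of nut_5 below 0.07 m)) and angle between each of jar_c_mid, jar_a_mid, jar_b_mid, pot_mid's own z axis and vertical below 0.15 rad and horizontal distance between each of jar_c_mid, jar_a_mid, jar_b_mid and knob_mid below 0.14 m and height (world z) of each of jar_c_mid, jar_a_mid, jar_b_mid above 0.055 m and horizontal distance between pot_mid and knob_mid below 0.1 m and height (world z) of pot_mid below 0.08 m); the arm keeps its last pose, push and grip.
It fails at once if a nutmeg is handled with the fingers (contact force between the fingers and nutmeg_0 above 0.5 N or contact force between the fingers and nutmeg_1 above 0.5 N or contact force between the fingers and nutmeg_2 above 0.5 N or contact force between the fingers and nutmeg_3 above 0.5 N or contact force between the fingers and nutmeg_4 above 0.5 N or contact force between the fingers and nutmeg_5 above 0.5 N).
It fails at once if a jar on the carousel is tipped over (angle between any of jar_c_mid, jar_a_mid, jar_b_mid's own z axis and vertical above 0.5 rad).
It also fails if it takes over 72 s, if anything falls off the work surface, if the arm or the gripper's body presses on something with over 40 N, if the wrist force passes 120 N, or if a joint passes its speed limit or range.

ROBOT

A 6-joint arm with a two-finger parallel gripper is mounted at the origin on a cart in front of the work surface, level with it; the furniture and walls round the work are solid. World frame = base frame: x ahead of the robot, y to its left, z up, the work surface at z = 0. Lengths are in m, angles in rad, forces in N, time in s.
With the tool pointing down it reaches from about 0.3 to 0.85 m from the base axis. Payload 5.4 kg.
Tool frame: the origin (TCP) lies midway between the tips of the shut fingers; the grasp point (between the pads) lies 19 mm behind it; z points along the fingers, y is the line along which they close (so a half turn about z gives the same grasp; the last joint's range is limited). The gripper opens to 85 mm and grips with 20 to 120 N. Pads are 22 mm wide; open, the fingers measure 114 mm over their backs; the gripper's body (76 mm by 85 mm) begins 54 mm behind the grasp point. The pads swing forward as they close: fully open they stand 13 mm farther back than shut.
Start: joints at [-1.52, 0.158, 1.597, -0, 1.386, -0.21], TCP at [0.148, -0.556, 0.231] pointing down, gripper open.
Joint ranges: [-2.91, 2.91], [-0.94, 2.29], [0.18, 2.7], [-1.29, 4.43], [0.17, 2.64], [-3, 3]. Speed limits (rad/s): [2.57, 2.57, 3.14, 3.14, 3.14, 3.14].

INTERFACE

Orientations are given as a rotation vector (axis times angle).
In Python, from workcell import telemetry, viewer, workorder gives the robot as it stands.
- The arm moves only by the shell command python3 -m creep 'ROWS' [FORCE]. ROWS is JSON, one flat list of numbers, 7 for each row, row after row: the turn, a rotation vector about the world's x, y, z in degrees, then the shift along the world's x, y, z in m, then the closure, from 0 (fully open) to 1 (shut). In form: [ax, ay, az, tx, ty, tz, hand, ax, ay, az, tx, ty, tz, hand, ...]. A call has 1 to 20 rows; each row shifts and turns the commanded pose from where the row before left it; what a row does not reach is not made up. A row lasts 1/8 s, in which the tool goes at most 62.5 mm and 10.7 degrees, less where a joint would pass 70% of its speed; a pose out of reach is approached as far as the arm can. A call is refused whole if a number of a shift passes 0.0625 or a number of a turn 10.7, either way. A call with a gripper value outside its range is refused whole. The fingers move at their own pace and stop on an object; FORCE is the grip in N (left out, the last holds). Time passes only in rows, so rows that do not move let the fingers close. It gives the time, the measured TCP pose, the force, the opening and the grip force at its end, in the units of the state.
- telemetry.get_obs(): the state, without advancing time (a new reading comes with each control period).
- viewer.capture(name): name is "scene" or "top" or "wrist"; returns the picture (400x640x3 uint8, red, green, blue); there is no depth.
- viewer.get_calibration(name): a dict with "mtx" (3x3 intrinsics, pixels), "rvec" (rotation vector, rad) and "tvec" (3), from world to camera coordinates, as OpenCV has them; the wrist camera has in their place "T_tool_cam" (4x4, takes a point from camera to tool coordinates, whose origin is the TCP and whose axes are the flange's). Camera axes: x right, y down, z forward; pixel columns grow to the right and rows downward; lengths in m; the calibration is good to about 2 mm. A picture is of the moment at which its call begins: read the wrist's pose just before it. get_calibration takes no time and is no camera call.
- workorder.finish_job(): hands the job in; it is judged then, once.
The state is a dict: "time": time; "qpos": joint angles; "qd": joint speeds; "tau": joint torques, N m; "eef_pos": TCP position; "tool_rot": TCP orientation; "ft_force": force on the tool from outside, world axes, zero at the start; "torque": the same for the moment, N m; "grip_width": opening from 0.0 (shut) to 1.0 (fully open); "grasp_force": force on a finger pad.
Only numpy, scipy, OpenCV 4.12 (cv2) and the standard library are available. Lean on these libraries where they do the work, as an engineer would, in place of code of your own. Each camera call takes 0.05 s, during which the arm holds its last target. There are 200 camera calls.

## Working session

There is one attempt and no reset: what is moved stays moved. The work goes in short steps, Python scripts to look and compute and a shell command to move; the robot and the scene stay as the last step left them, time stands still between calls to the robot, and variables do not carry over. Pictures are saved under pics/ and viewed, at most 10 in all, crops included, and the job is handed in when it is done.

```bash
mkdir -p pics; cat > h.py <<'E'
import numpy as np, cv2
from workcell import telemetry, viewer
from scipy.spatial.transform import Rotation as R
def snap(n,f):
    o=telemetry.get_obs(); im=viewer.capture(n); cv2.imwrite('pics/'+f,im[:,:,::-1]); return o,im
def cam(n,o=None):
    c=viewer.get_calibration(n); K=np.array(c['mtx'])
    if n=='wrist':
        T=np.eye(4);T[:3,:3]=R.from_rotvec(o['tool_rot']).as_matrix();T[:3,3]=o['eef_pos']
        W=T@np.array(c['T_tool_cam']); return K,W[:3,:3],W[:3,3]
    Rm=R.from_rotvec(np.ravel(c['rvec'])).as_matrix(); return K,Rm.T,-Rm.T@np.ravel(c['tvec'])
def ray(n,u,v,z,o=None):
    K,Rw,p=cam(n,o); d=Rw@np.linalg.solve(K,[u,v,1]); return p+d*(z-p[2])/d[2]
def proj(n,P,o=None):
    K,Rw,p=cam(n,o); q=K@(Rw.T@(np.array(P)-p)); return q[:2]/q[2]
E
python3 - <<'E'
from h import *
o,a=snap('top','t0.png');_,b=snap('scene','s0.png')
print(o)
for n in('top','scene'):print(n,cam(n)[2],cam(n)[1][:,2])
E
```

```text
{'time': 0.0, 'qpos': array([-1.52010509e+00,  1.59058563e-01,  1.59826334e+00,  1.25083331e-05,
        1.38619385e+00, -2.10108220e-01]), 'qd': array([ 6.47647465e-05, -8.31770417e-04, -1.35936463e-03, -6.91606078e-04,
       -1.24398499e-03, -3.36428635e-04]), 'tau': array([-1.05151947e-03, -3.96001768e+01, -3.31427515e+01, -2.33517694e-04,
        8.59931315e-03,  1.07687802e-05]), 'eef_pos': array([ 0.14821257, -0.55493782,  0.23029598]), 'tool_rot': array([-3.11302123e+00, -4.08250084e-01, -2.59619685e-04]), 'ft_force': array([ 0.45969212, -0.51087583, -0.12291807]), 'torque': array([0.02367112, 0.05052527, 0.0127904 ]), 'grasp_force': 0.0, 'grip_width': 0.9999070447651824}
top [0.32596882 0.20198465 0.96929238] [ 0.19113234 -0.00890401 -0.98152389]
scene [-0.00087656  0.76609032  0.54531686] [ 0.56200495 -0.65889775 -0.50000419]
```

View pics/t0.png

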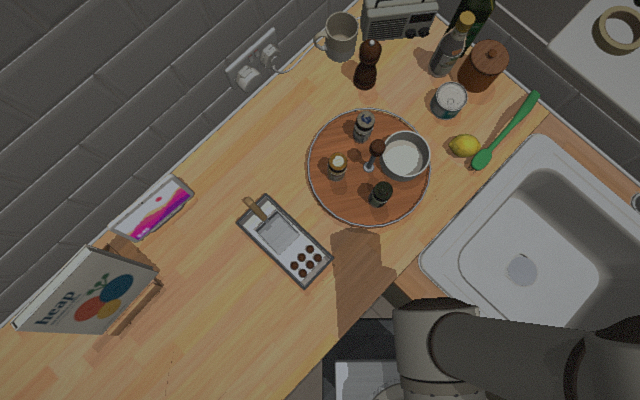

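View pics/s0.png

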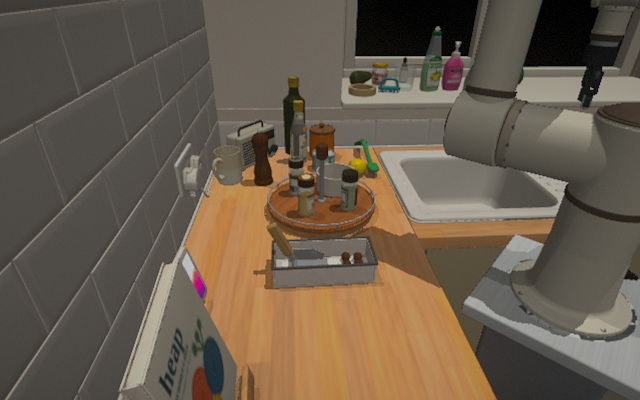

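The top view shows the tub at about (285,240), scoop handle top at (250,203), nuts at around (306,262), the carousel at about (368,167), pot (405,156), knob (377,148), and jars at (364,125), (338,163), (381,192). I'll measure these and look at an enlarged crop.

```bash
python3 - <<'E'
from h import *
a=cv2.imread('pics/t0.png')
cv2.imwrite('pics/t0c.png',cv2.resize(a[95:295,225:445],None,fx=3.6,fy=3,interpolation=cv2.INTER_CUBIC)[:600] if 0 else cv2.resize(a[95:295,225:445],None,fx=3,fy=3,interpolation=cv2.INTER_CUBIC))
for nm,u,v,z in [('o',0,0,0),('tubL',236,222,.05),('tubT',265,194,.05),('tubR',332,258,.05),('tubB',306,287,.05),('knobtop',377,146,.19),('potrim',405,155,.081),('ja',364,117,.131),('jb',338,160,.131),('jc',382,187,.131)]:
    print(nm,ray('top',u,v,z).round(3))
hsv=cv2.cvtColor(a,cv2.COLOR_BGR2HSV)
m=((hsv[...,2]<110)&(hsv[...,1]>90)).astype(np.uint8); 
n,l,s,c=cv2.connectedComponentsWithStats(m[240:285,285:325])
for i in range(1,n): 
  if s[i,4]>8: print(s[i,4],c[i]+[285,240],ray('top',*(c[i]+[285,240]),.0145)[:2].round(3))
E
```

```text
o [1.06  1.027 0.   ]
tubL [0.457 0.38  0.05 ]
tubT [0.521 0.316 0.05 ]
tubR [0.375 0.165 0.05 ]
tubB [0.313 0.223 0.05 ]
knobtop [0.587 0.078 0.19 ]
potrim [ 0.601 -0.001  0.081]
ja [0.672 0.095 0.131]
jb [0.576 0.153 0.131]
jc [0.517 0.062 0.131]
35 [309.57142857 248.77142857] [0.398 0.215]
37 [301.27027027 257.        ] [0.38  0.235]
35 [317.34285714 257.51428571] [0.378 0.198]
35 [309.57142857 264.37142857] [0.363 0.216]
37 [294. 265.] [0.362 0.251]
39 [302.41025641 273.        ] [0.343 0.232]
```

View pics/t0c.png

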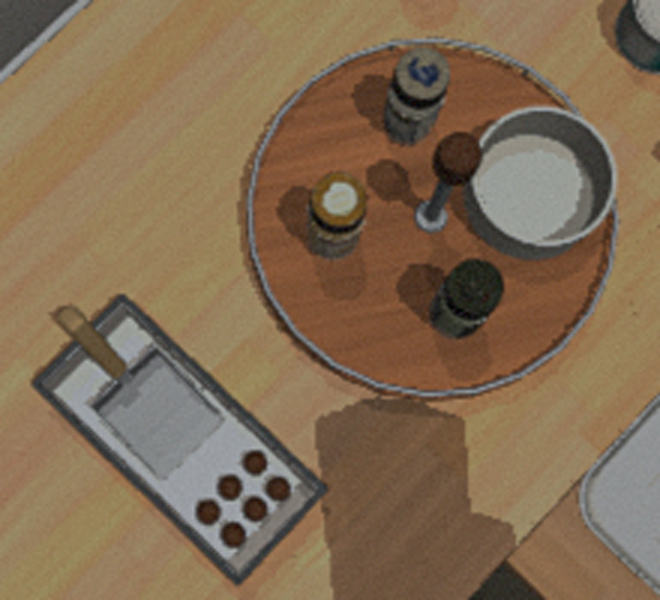

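The enlarged crop confirms it. The tub corners are at crop (35,381), (122,296), (325,488) and (238,580), and six nuts sit in a 2×3 grid near (243,498). The scoop handle end is at (65,313), and the pot lies to the right of the knob, about (540,185).

```bash
python3 - <<'E'
from h import *
print('tcp in scene',proj('scene',[.148,-.555,.23]),'top',proj('top',[.148,-.555,.23]))
for nm,u,v,z in [('sinkdrain',520,270,-.15),('tap?',636,202,.0),('tap?z.3',636,202,.3)]: print(nm,ray('top',u,v,z).round(3))
c=np.array([.4165,.271]);yaw=np.deg2rad(46.7);X=np.array([np.cos(yaw),np.sin(yaw)]);Y=np.array([-X[1],X[0]])
def tub(u,v,z):
    p=ray('top',225+u/3,95+v/3,z)[:2]; d=p-c; return p.round(4),(d@X).round(4),(d@Y).round(4)
for nm,u,v,z in [('hend',64,314,.124),('hbase',125,372,.04),('b1',160,345,.038),('b2',95,405,.038),('n1',222,415,.022),('n2',170,478,.022)]: print(nm,*tub(u,v,z))
# tray circle from crop: rail ellipse extremes
a=[ray('top',225+u/3,95+v/3,.041)[:2] for u,v in((250,205),(618,215),(415,42),(435,395))]
print('axis',np.mean(a,0),[np.hypot(*(p-np.mean(a,0))) for p in a])
print('post base',ray('top',225+430/3,95+218/3,.03))
s=[ray('top',225+u/3,95+v/3,.081)[:2] for u,v in((472,180),(614,180),(543,108),(543,245))];print('pot',np.mean(s,0))
_,b=snap('wrist','w0.png')
E
```

```text
tcp in scene [580.86987652 108.08268588] top [762.8550704  383.01183824]
sinkdrain [ 0.349 -0.348 -0.15 ]
tap? [ 0.504 -0.572  0.   ]
tap?z.3 [ 0.449 -0.332  0.3  ]
hend [0.4935 0.3454] 0.107 -0.005
hbase [0.4649 0.3124] 0.0633 -0.0068
b1 [0.4858 0.2862] 0.0586 -0.04
b2 [0.4401 0.3349] 0.0627 0.0266
n1 [0.4335 0.2395] -0.0113 -0.034
n2 [0.3857 0.2791] -0.0152 0.028
axis [0.5887345  0.07707904] [np.float64(0.13987849762845572), np.float64(0.1471487712733225), np.float64(0.1410741091058217), np.float64(0.14368498289404041)]
post base [0.58675293 0.07528412 0.03      ]
pot [ 0.603065   -0.00372701]
```

View pics/w0.png

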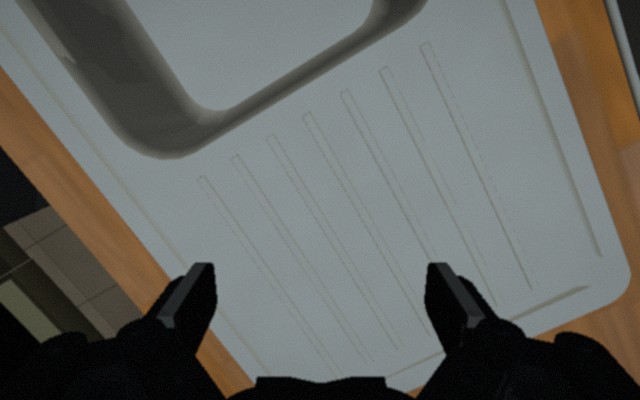

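The wrist view shows only the drainboard and sink, with the fingers open and clear and no tap nearby. I'll travel to a point above the scoop handle, keeping close to the base.

```bash
python3 -m creep '[0,0,1.5,0.012,0.0425,0.025,0, 0,0,1.5,0.012,0.0425,0.025,0, 0,0,1.5,0.012,0.0425,0.025,0, 0,0,1.5,0.012,0.0425,0.025,0, 0,0,1.5,0.012,0.0425,0.025,0, 0,0,1.5,0.012,0.0425,0.025,0, 0,0,1.5,0.027,0.047,0,0, 0,0,1.5,0.027,0.047,0,0, 0,0,1.5,0.027,0.047,0,0, 0,0,1.5,0.027,0.047,0,0, 0,0,1.5,0.027,0.047,0,0, 0,0,1.5,0.027,0.047,0,0, 0,0,1.5,0.013,0.044,-0.017,0, 0,0,1.5,0.013,0.044,-0.017,0, 0,0,1.5,0.013,0.044,-0.017,0, 0,0,1.5,0.013,0.044,-0.017,0, 0,0,1.5,0.013,0.044,-0.017,0, 0,0,1.5,0.013,0.044,-0.017,0, 0,0,1.5,0.013,0.044,-0.017,0, 0,0,0,0.013,0.044,-0.017,0]' 80
cat > st.py <<'E'
from h import *
o=telemetry.get_obs();M=R.from_rotvec(o['tool_rot']).as_matrix()
print('t',round(o['time'],2),'tcp',o['eef_pos'].round(4),'yaw_y',np.degrees(np.arctan2(M[1,1],M[0,1])).round(1),'z',M[:,2].round(3),'F',o['ft_force'].round(1),'g',round(o['grip_width'],3),o['grasp_force'].round(1) if hasattr(o['grasp_force'],'round') else o['grasp_force'],'q',o['qpos'].round(2))
E
python3 st.py; python3 -c "
from h import *
snap('wrist','w1.png')"
```

```text
time: 2.65
eef_pos: [0.4863, 0.3349, 0.2443]
tool_rot: [2.918, 1.163, -0.001]
ft_force: [0.7, -0.4, 0.1]
grip_width: 1.0
grasp_force: 0.0
t 2.65 tcp [0.4863 0.3349 0.2443] yaw_y -46.5 z [-0. -0. -1.] F [ 0.7 -0.4  0.1] g 1.0 0.0 q [ 0.4   0.19  1.54 -0.    1.42  1.21]
```

View pics/w1.png

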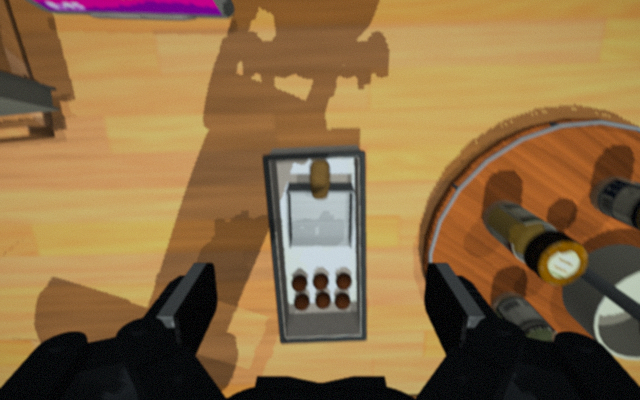

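The wrist view shows the tub rim corners at (264,152), (365,150), (367,340) and (282,343). The scoop handle runs from its end at (319,162) to its base at (319,196), and the six nuts are at rows 281 and 300. I'll refine the positions from this.

```bash
python3 - <<'E'
from h import *
o=telemetry.get_obs()
r=lambda u,v,z: ray('wrist',u,v,z,o)[:2].round(4)
L=[r(u,v,.05) for u,v in((264,152),(365,150),(367,340),(282,343))]
print(L,'c',np.mean(L,0)); 
d=(L[0]+L[1]-L[2]-L[3])/2; print('yaw',np.degrees(np.arctan2(d[1],d[0])),np.hypot(*d))
d=L[0]-L[1];print('y ax yaw',np.degrees(np.arctan2(d[1],d[0]))-90,np.hypot(*d))
p=[r(319,163,.125),r(319,196,.045),r(289,190,.038),r(351,190,.038),r(290,243,.022),r(351,245,.022)]
print(p)
im=cv2.imread('pics/w1.png');hsv=cv2.cvtColor(im,cv2.COLOR_BGR2HSV)
h=hsv[155:205,305:335];m=(h[...,0]>8)&(h[...,0]<28)&(h[...,1]>90)
for v in range(0,50,4):
  x=np.where(m[v])[0]; print(v+155,x.min()+305 if len(x) else 0,x.max()+305 if len(x) else 0)
print('proj grip guess',proj('wrist',[.484,.332,.0955],o))
E
```

```text
[array([0.4585, 0.3868]), array([0.5251, 0.3196]), array([0.3772, 0.1645]), array([0.3085, 0.2305])] c [0.417325 0.27535 ]
yaw 46.269270454477244 0.21547295073860198
y ax yaw 44.743069975496496 0.0946118385827059
[array([0.4988, 0.3533]), array([0.4615, 0.3186]), array([0.4437, 0.3432]), array([0.4866, 0.2982]), array([0.3946, 0.2993]), array([0.4393, 0.249 ])]
155 0 0
159 0 0
163 313 326
167 311 327
171 311 327
175 311 328
179 311 328
183 310 329
187 311 328
191 312 326
195 314 325
199 0 0
203 0 0
proj grip guess [325.53176789 185.26012073]
```

```bash
python3 -m creep '[0,0,0.5,-0.002,0.001,-0.025,0, 0,0,0.5,-0.002,0.001,-0.03,0, 0,0,0,0,0,-0.03,0, 0,0,0,0,0,-0.03,0, 0,0,0,0,0,-0.025,0, 0,0,0,0,0,-0.018,0, 0,0,0,0,0,-0.01,0, 0,0,0,0,0,0,0]' 80; python3 st.py; python3 -m creep '[0,0,0,0,0,0,1, 0,0,0,0,0,0,1, 0,0,0,0,0,0,1, 0,0,0,0,0,0,1, 0,0,0,0,0,0,1, 0,0,0,0,0,0,1]' 80;python3 st.py
python3 -c "
from h import *
snap('wrist','w2.png')"
```

```text
time: 3.7
eef_pos: [0.482, 0.3353, 0.0769]
tool_rot: [2.908, 1.188, -0.001]
ft_force: [-0.4, 0.7, 0.4]
grip_width: 1.001
grasp_force: 0.0
t 3.7 tcp [0.482  0.3353 0.0769] yaw_y -45.6 z [-0.001 -0.    -1.   ] F [-0.4  0.7  0.4] g 1.001 0.0 q [ 0.4   0.35  1.69 -0.    1.1   1.2 ]
time: 4.45
eef_pos: [0.4826, 0.3355, 0.0777]
tool_rot: [2.908, 1.188, 0.001]
ft_force: [-0.0, -0.7, 3.5]
grip_width: 0.177
grasp_force: 77.8
t 4.45 tcp [0.4826 0.3355 0.0777] yaw_y -45.6 z [ 0.001  0.    -1.   ] F [-0.  -0.7  3.5] g 0.177 77.80904173851013 q [ 0.4   0.35  1.69 -0.    1.1   1.2 ]
```

View pics/w2.png

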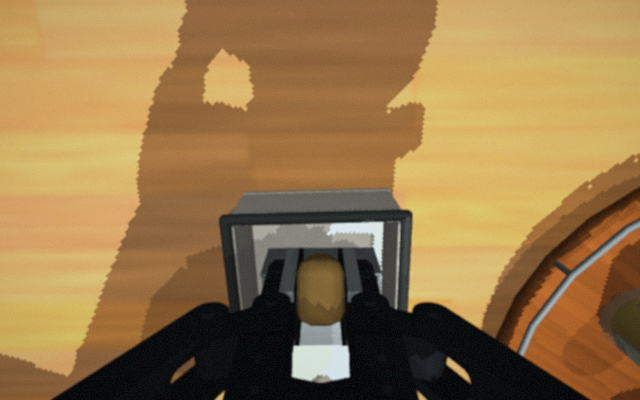

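The handle is gripped at centre (321,290), and the scoop is nearly centred in the tub (walls at 231 and 400). Now I'll push the scoop along the floor under the nuts.

```bash
python3 -m creep '[0,0,0,-0.002,-0.0018,0,1, 0,0,0,-0.0038,-0.0036,0,1, 0,0,0,-0.0038,-0.0036,0,1, 0,0,0,-0.0038,-0.0036,0,1, 0,0,0,-0.0038,-0.0036,0,1, 0,0,0,-0.0038,-0.0036,0,1, 0,0,0,-0.0038,-0.0036,0,1, 0,0,0,-0.0038,-0.0036,0,1, 0,0,0,-0.0038,-0.0036,0,1, 0,0,0,-0.0038,-0.0036,0,1, 0,0,0,-0.0038,-0.0037,0,1, 0,0,0,-0.0038,-0.0037,0,1, 0,0,0,-0.0038,-0.0037,0,1, 0,0,0,-0.0038,-0.0037,0,1, 0,0,0,-0.0038,-0.0037,0,1, 0,0,0,-0.003,-0.003,0,1,0,0,0,0,0,0,1]' 100; python3 st.py
python3 -c "
from h import *
snap('top','t1.png')
a=cv2.imread('pics/t1.png');cv2.imwrite('pics/t1c.png',cv2.resize(a[180:300,220:350],None,fx=5,fy=5,interpolation=cv2.INTER_CUBIC))"
```

```text
time: 6.62
eef_pos: [0.4244, 0.2799, 0.0778]
tool_rot: [-2.908, -1.188, -0.003]
ft_force: [2.2, 2.8, 4.8]
grip_width: 0.175
grasp_force: 98.4
t 6.62 tcp [0.4244 0.2799 0.0778] yaw_y -45.6 z [ 0.001  0.001 -1.   ] F [2.2 2.8 4.8] g 0.175 98.42756152153015 q [0.34 0.17 1.91 0.   1.06 1.14]
```

View pics/t1c.png

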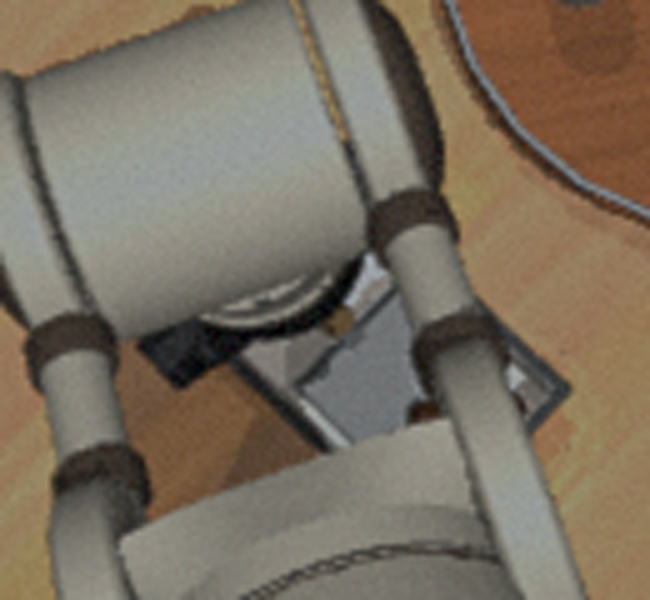

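The arm hides most of the tub, but a nut is visible in the pan at about (425,412) and the scoop is near the end wall. I'll push on until it meets the wall.

```bash
python3 -m creep '[0,0,0,-0.0015,-0.0015,0,1, 0,0,0,-0.0015,-0.0015,0,1, 0,0,0,0,0,0,1]'; python3 -m creep '[0,0,0,-0.0015,-0.0015,0,1, 0,0,0,0,0,0,1]';python3 -m creep '[0,0,0,-0.0015,-0.0015,0,1, 0,0,0,0,0,0,1]'; python3 -m creep '[0,0,0,-0.0015,-0.0015,0,1, 0,0,0,0,0,0,1]'; python3 st.py
```

```text
time: 7.05
eef_pos: [0.4232, 0.2781, 0.0787]
tool_rot: [-2.907, -1.187, -0.01]
ft_force: [6.4, 5.9, 4.9]
grip_width: 0.173
grasp_force: 98.3
time: 7.3
eef_pos: [0.4228, 0.2769, 0.0792]
tool_rot: [-2.907, -1.188, -0.015]
ft_force: [8.3, 6.5, 3.4]
grip_width: 0.174
grasp_force: 98.4
time: 7.55
eef_pos: [0.4187, 0.2738, 0.0778]
tool_rot: [2.908, 1.188, 0.003]
ft_force: [1.6, 0.6, 4.4]
grip_width: 0.172
grasp_force: 98.0
time: 7.8
eef_pos: [0.4174, 0.2727, 0.078]
tool_rot: [-2.908, -1.188, -0.004]
ft_force: [4.3, 4.1, 5.4]
grip_width: 0.172
grasp_force: 98.4
t 7.8 tcp [0.4174 0.2727 0.078 ] yaw_y -45.6 z [ 0.002  0.001 -1.   ] F [4.3 4.1 5.4] g 0.172 98.40279936790466 q [0.34 0.14 1.94 0.   1.05 1.13]
```

```bash
python3 -m creep '[0,0,0,-0.0015,-0.0015,0,1, 0,0,0,0,0,0,1]';python3 -m creep '[0,0,0,-0.0015,-0.0015,0,1, 0,0,0,0,0,0,1]'; python3 -m creep '[0,0,0,-0.0015,-0.0015,0,1, 0,0,0,0,0,0,1]'
python3 -c "
from h import *
snap('scene','s1.png');o,_=snap('wrist','w3.png')
a=cv2.imread('pics/s1.png')[190:310,225:405];b=cv2.imread('pics/w3.png')
cv2.imwrite('pics/m1.png',np.vstack([cv2.resize(a,(450,300),interpolation=cv2.INTER_CUBIC),cv2.resize(b,(450,281))]))"
```

```text
time: 8.05
eef_pos: [0.417, 0.2722, 0.0786]
tool_rot: [-2.907, -1.187, -0.01]
ft_force: [5.2, 6.0, 5.6]
grip_width: 0.17
grasp_force: 98.3
time: 8.3
eef_pos: [0.4166, 0.2716, 0.0793]
tool_rot: [-2.906, -1.186, -0.015]
ft_force: [6.8, 9.7, 5.1]
grip_width: 0.173
grasp_force: 98.3
time: 8.55
eef_pos: [0.4162, 0.2711, 0.0801]
tool_rot: [-2.906, -1.184, -0.021]
ft_force: [8.2, 12.0, 5.9]
grip_width: 0.175
grasp_force: 98.3
```

View pics/m1.png

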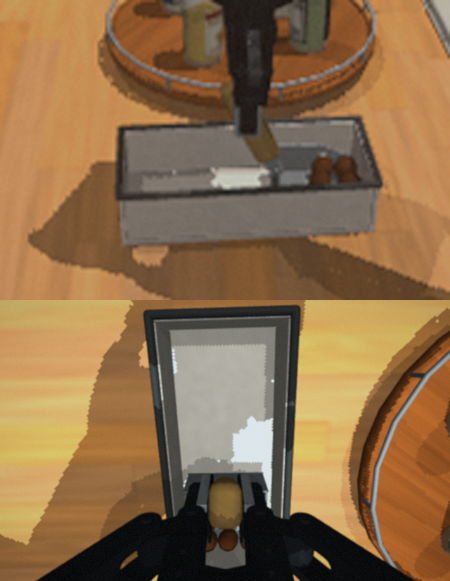

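In both views the nuts are sitting in the scoop pan, right against the tub's end wall (scene crop (320–350,168), wrist crop (215,540)). Now I'll tilt the nose up about the heel, then lift.

```bash
python3 -m creep '[0,0,0,0.002,0.002,0,1, -1.77,1.77,0,0.0022,0.0022,-0.001,1, -1.77,1.77,0,0.0022,0.0022,-0.001,1, -1.77,1.77,0,0.0021,0.0021,-0.001,1, -1.77,1.77,0,0.0021,0.0021,-0.001,1, -1.77,1.77,0,0.002,0.002,-0.001,1, -1.77,1.77,0,0.002,0.002,-0.001,1, -1.77,1.77,0,0.0019,0.0019,-0.001,1, -1.77,1.77,0,0.0019,0.0019,-0.001,1, -1.77,1.77,0,0.0018,0.0018,-0.001,1, -1.77,1.77,0,0.0018,0.0018,-0.001,1, 0,0,0,0,0,0,1, 0,0,0,0,0,0.003,1, 0,0,0,0,0,0.006,1,0,0,0,0,0,0.01,1,0,0,0,0,0,0.01,1,0,0,0,0,0,0.01,1,0,0,0,0,0,0.01,1,0,0,0,0,0,0.005,1,0,0,0,0,0,0,1]'; python3 st.py
python3 -c "
from h import *
snap('scene','s2.png');snap('top','t2.png');o,_=snap('wrist','w4.png')
a=cv2.imread('pics/s2.png')[150:310,225:405];b=cv2.imread('pics/w4.png');c=cv2.imread('pics/t2.png')[180:300,220:350]
cv2.imwrite('pics/m2.png',np.hstack([cv2.resize(a,(400,356),interpolation=cv2.INTER_CUBIC),cv2.resize(b,(400,356))]))"
```

```text
time: 11.15
eef_pos: [0.4343, 0.2899, 0.1217]
tool_rot: [2.697, 1.102, -0.595]
ft_force: [-0.0, -0.1, -2.4]
grip_width: 0.174
grasp_force: 97.7
t 11.15 tcp [0.4343 0.2899 0.1217] yaw_y -45.5 z [-0.299 -0.299 -0.906] F [-0.  -0.1 -2.4] g 0.174 97.73412108421326 q [ 0.44  0.48  1.49 -0.14  1.59  1.26]
```

View pics/m2.png

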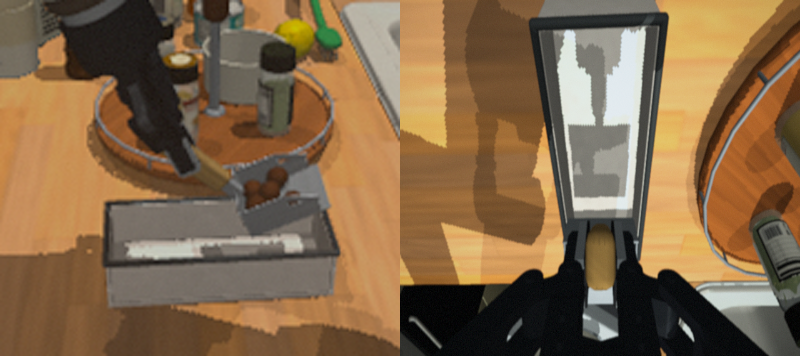

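The nuts (a stack at scene crop (270,188)) ride in the scoop, and the tub looks empty in both views. I'll lift, level partway, and carry the load to the pot.

```bash
python3 -m creep '[0,0,0,0,0,0.015,1, 0,0,0,0,0,0.028,1, 1.4,-1.4,0,0,0,0.028,1, 1.4,-1.4,0,0,0,0.028,1, 1.4,-1.4,0,0,0,0.028,1, 1.4,-1.4,0,0,0,0.02,1, 1.4,-1.4,0,0,0,0.012,1, 1.4,-1.4,0,0,0,0,1]'; python3 -m creep '[0,0,-0.5,0.005,-0.004,0,1, 0,0,-1.1,0.01,-0.009,0,1, 0,0,-1.6,0.016,-0.013,0,1, 0,0,-2.2,0.021,-0.0174,0,1, 0,0,-2.2,0.021,-0.0174,0,1, 0,0,-2.2,0.021,-0.0174,0,1, 0,0,-2.2,0.021,-0.0174,0,1, 0,0,-2.2,0.021,-0.0174,0,1, 0,0,-2.2,0.021,-0.0174,0,1, 0,0,-2.2,0.021,-0.0174,0,1, 0,0,-2.2,0.021,-0.0174,0,1, 0,0,-2.2,0.021,-0.0174,0,1, 0,0,-2.2,0.021,-0.0174,0,1, 0,0,-2.2,0.021,-0.0174,0,1, 0,0,-2.2,0.021,-0.0174,0,1, 0,0,-1.6,0.016,-0.013,0,1, 0,0,-1.1,0.01,-0.009,0,1, 0,0,-0.5,0.005,-0.004,0,1, 0,0,0,0,0,0,1]'; python3 st.py
python3 - <<'E'
from h import *
_,b=snap('scene','s3.png');o,a=snap('top','t3.png')
cv2.imwrite('pics/m3.png',np.hstack([cv2.resize(a[60:240,290:470],(400,400),interpolation=cv2.INTER_CUBIC),cv2.resize(b[90:270,220:400],(400,400),interpolation=cv2.INTER_CUBIC)])[:,:,::-1])
M=R.from_rotvec(o['tool_rot']).as_matrix(); y=-M[:,1]; b=np.cross(M[:,1],-np.array([0,0,1.]));
print('back dir',-np.cross(y,[0,0,1]).round(3), 'pot rim px top',proj('top',[.602,-.002,.081]))
E
```

```text
time: 12.3
eef_pos: [0.4344, 0.2899, 0.2813]
tool_rot: [2.812, 1.149, -0.317]
ft_force: [-0.1, -0.8, -1.7]
grip_width: 0.172
grasp_force: 97.9
time: 14.68
eef_pos: [0.7482, 0.028, 0.2793]
tool_rot: [3.08, 0.312, -0.356]
ft_force: [-0.6, -0.5, -1.2]
grip_width: 0.172
grasp_force: 97.8
t 14.68 tcp [0.7482 0.028  0.2793] yaw_y -78.4 z [-0.224 -0.048 -0.974] F [-0.6 -0.5 -1.2] g 0.172 97.75674819946289 q [-0.1   0.84  0.59 -0.07  1.92  1.26]
back dir [-0.979 -0.202  0.   ] pot rim px top [405.26294897 154.75021403]
```

View pics/m3.png

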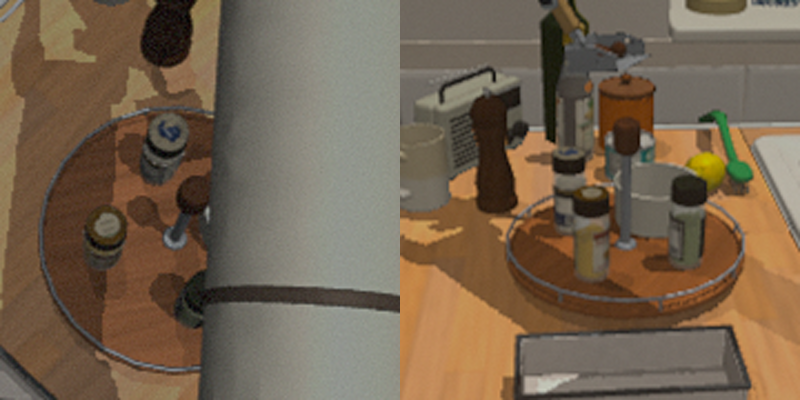

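The knob and jars stand undisturbed, the scoop with nuts is behind and above the pot (crop (612,45)), and the visible part of the tub is empty. I've used the view budget, so from here on I'll check by colour masks. Now I'll pour, pivoting about the lip.

```bash
python3 -m creep '[0.66,-3.2,0,-0.0033,-0.0007,-0.014,1, 0.66,-3.2,0,-0.0033,-0.0007,-0.014,1, 0.66,-3.2,0,-0.0033,-0.0007,-0.014,1, 0.66,-3.2,0,-0.0033,-0.0007,-0.014,1, 0.67,-3.26,0,-0.0046,-0.001,-0.0045,1, 0.67,-3.26,0,-0.0046,-0.001,-0.0045,1, 0.67,-3.26,0,-0.0046,-0.001,-0.0045,1, 0.67,-3.26,0,-0.0055,-0.0011,-0.0003,1, 0.67,-3.26,0,-0.0055,-0.0011,-0.0003,1, 0.67,-3.26,0,-0.0055,-0.0011,-0.0003,1, 0.67,-3.26,0,-0.0062,-0.0013,0.0037,1, 0.67,-3.26,0,-0.0062,-0.0013,0.0037,1, 0.67,-3.26,0,-0.0062,-0.0013,0.0037,1, 0.67,-3.26,0,-0.0068,-0.0014,0.0025,1, 0.67,-3.26,0,-0.0068,-0.0014,0.0025,1, 0.67,-3.26,0,-0.0068,-0.0014,0.0025,1, 0,0,0,0,0,0,1,0,0,0,0,0,0,1,0,0,0,0,0,0,1,0,0,0,0,0,0,1]'; python3 st.py; python3 -m creep '[0.67,-3.26,0,-0.007,-0.0014,0.0013,1, 0.67,-3.26,0,-0.007,-0.0014,0.0013,1, 0.67,-3.26,0,-0.007,-0.0014,0.0013,1, 0,0,0,0,0,0,1,0,0,0,0,0,0,1,0,0,0,0,0,0,1,0,0,0,0,0,0,1]'; python3 st.py
cat > nuts.py <<'E'
from h import *
import sys
for n in sys.argv[1:]:
    o,im=snap(n,'x_%s.png'%n); h=cv2.cvtColor(im,cv2.COLOR_RGB2HSV).astype(int)
    m=((h[...,1]>90)&(h[...,2]<110)&((h[...,0]<14)|(h[...,0]>172))&(h[...,2]>15)).astype(np.uint8)
    k,l,s,c=cv2.connectedComponentsWithStats(m)
    for i in range(1,k):
        if s[i,4]>10: print(n,s[i,4],s[i,:4],c[i].round(),'tubz',ray(n,*c[i],.015,o)[:2].round(3),'potz',ray(n,*c[i],.041,o)[:2].round(3))
E
python3 nuts.py wrist scene
```

```text
time: 17.27
eef_pos: [0.6659, 0.0119, 0.2287]
tool_rot: [-2.877, -0.293, -1.044]
ft_force: [0.2, 0.0, -0.9]
grip_width: 0.171
grasp_force: 98.0
t 17.27 tcp [0.6659 0.0119 0.2287] yaw_y -78.4 z [ 0.628  0.127 -0.768] F [ 0.2  0.  -0.9] g 0.171 98.00132989883423 q [-0.31 -0.03  1.95  0.53  0.67  0.73]
time: 18.15
eef_pos: [0.645, 0.0076, 0.2328]
tool_rot: [-2.762, -0.281, -1.284]
ft_force: [-0.2, 0.5, -1.1]
grip_width: 0.175
grasp_force: 98.0
t 18.15 tcp [0.645  0.0076 0.2328] yaw_y -78.4 z [ 0.749  0.152 -0.645] F [-0.2  0.5 -1.1] g 0.175 97.97371029853821 q [-0.38 -0.15  2.13  0.89  0.57  0.36]
wrist 3334 [264  86  55 123] [292. 145.] tubz [0.887 0.094] potz [0.866 0.087]
wrist 36 [422  87   6  12] [425.  92.] tubz [ 1.027 -0.074] potz [ 0.996 -0.069]
wrist 42 [399  92  12   6] [405.  95.] tubz [ 1.015 -0.045] potz [ 0.985 -0.043]
wrist 2613 [490 153 130 101] [530. 212.] tubz [ 0.844 -0.207] potz [ 0.826 -0.193]
wrist 236 [564 160  24  24] [576. 173.] tubz [ 0.916 -0.27 ] potz [ 0.893 -0.251]
wrist 20 [548 227   7   6] [550. 229.] tubz [ 0.825 -0.227] potz [ 0.808 -0.211]
wrist 13 [5
[... 867 characters left out ...]
146 [316 143  12  17] [322. 151.] tubz [ 0.83  -0.203] potz [ 0.789 -0.156]
scene 13 [291 162   7   6] [293. 165.] tubz [ 0.82  -0.049] potz [ 0.78  -0.009]
scene 15 [332 176   6   3] [335. 177.] tubz [ 0.662 -0.071] potz [ 0.63 -0.03]
scene 92 [307 180  12  22] [314. 191.] tubz [0.648 0.04 ] potz [0.616 0.076]
scene 76 [279 182  15  15] [286. 193.] tubz [0.703 0.099] potz [0.668 0.132]
scene 630 [320 196  54  26] [345. 208.] tubz [0.525 0.053] potz [0.499 0.088]
scene 424 [270 205 105  33] [329. 227.] tubz [0.499 0.153] potz [0.475 0.183]
scene 94 [287 209  17   9] [294. 214.] tubz [0.604 0.167] potz [0.574 0.196]
scene 503 [192 367  21  33] [200. 386.] tubz [0.369 0.608] potz [0.35  0.616]
```

```bash
python3 -m creep '[-1,4.9,0,0.008,0.0016,0.006,1, -1,4.9,0,0.008,0.0016,0.006,1, -1,4.9,0,0.008,0.0016,0.006,1, -1,4.9,0,0.008,0.0016,0.006,1, -1,4.9,0,0.008,0.0016,0.006,1, -1,4.9,0,0.008,0.0016,0.007,1, -1,4.9,0,0.008,0.0016,0.007,1, -1,4.9,0,0.008,0.0016,0.007,1, -1,4.9,0,0.008,0.0016,0.007,1, -1,4.9,0,0.008,0.0016,0.007,1]'; python3 -m creep '[0,0,1,-0.008,0.009,0,1, 0,0,2,-0.016,0.018,0,1, 0,0,2.4,-0.021,0.024,0,1, 0,0,2.4,-0.021,0.024,0,1, 0,0,2.4,-0.021,0.024,0,1, 0,0,2.4,-0.021,0.024,0,1, 0,0,2.4,-0.021,0.024,0,1, 0,0,2.4,-0.021,0.024,0,1, 0,0,2.4,-0.021,0.024,0,1, 0,0,2.4,-0.021,0.024,0,1, 0,0,2.4,-0.021,0.024,0,1, 0,0,2.4,-0.021,0.024,0,1, 0,0,2.4,-0.016,0.022,0,1, 0,0,2.4,-0.009,0.012,0,1,0,0,0,0,0,0,1]';python3 st.py; python3 nuts.py top
```

```text
time: 19.5
eef_pos: [0.7251, 0.0237, 0.2978]
tool_rot: [3.124, 0.317, -0.007]
ft_force: [0.6, -0.4, -0.8]
grip_width: 0.171
grasp_force: 97.9
time: 21.38
eef_pos: [0.4648, 0.3249, 0.2975]
tool_rot: [2.916, 1.163, -0.003]
ft_force: [0.1, -0.4, -1.4]
grip_width: 0.171
grasp_force: 97.9
t 21.38 tcp [0.4648 0.3249 0.2975] yaw_y -46.5 z [-0.001 -0.003 -1.   ] F [ 0.1 -0.4 -1.4] g 0.171 97.89066195487976 q [ 0.4   0.1   1.53 -0.    1.51  1.21]
top 508 [354  39  27  52] [368.  64.] tubz [0.861 0.066] potz [0.847 0.07 ]
top 1439 [457  39  52  54] [483.  65.] tubz [ 0.858 -0.227] potz [ 0.844 -0.215]
top 129 [415  49  18  22] [424.  58.] tubz [ 0.877 -0.077] potz [ 0.862 -0.069]
top 27 [452  49  10   6] [456.  52.] tubz [ 0.895 -0.161] potz [ 0.879 -0.151]
top 13 [353  75   5   6] [354.  77.] tubz [0.825 0.101] potz [0.812 0.104]
top 28 [511  96  14  11] [517. 102.] tubz [ 0.757 -0.303] potz [ 0.746 -0.289]
top 16 [353 111   9   4] [356. 112.] tubz [0.732 0.098] potz [0.721 0.101]
top 15 [369 110   9   5] [373. 112.] tubz [0.733 0.056] potz [0.721 0.06 ]
top 21 [507 110  11  11] [512. 115.] t
[... 2080 characters left out ...]
41 ] potz [0.426 0.404]
top 21 [243 237   8   7] [247. 239.] tubz [0.421 0.361] potz [0.419 0.357]
top 15 [216 240   7   6] [219. 243.] tubz [0.413 0.425] potz [0.411 0.419]
top 20 [103 242  11   8] [108. 246.] tubz [0.41  0.679] potz [0.407 0.666]
top 34 [216 246  14   7] [222. 249.] tubz [0.4   0.417] potz [0.398 0.411]
top 34 [137 252  10  10] [141. 257.] tubz [0.383 0.601] potz [0.381 0.59 ]
top 38 [140 295  13  12] [145. 300.] tubz [0.287 0.585] potz [0.288 0.575]
top 437 [ 74 296  32  25] [ 88. 309.] tubz [0.269 0.711] potz [0.271 0.697]
top 101 [114 308  27  27] [127. 321.] tubz [0.243 0.623] potz [0.245 0.611]
top 15 [201 390   5  10] [203. 394.] tubz [0.087 0.447] potz [0.094 0.44 ]
```

The nut-coloured blobs in the pot region number at least four or five, and no stray blob of nut size and colour lies on the counter. Now I'll lower the scoop into the tub.

```bash
python3 -m creep '[0,0,0.8,0.004,0.003,-0.02,1, 0,0,0.8,0.003,0.002,-0.03,1, 0,0,0,0,0,-0.03,1, 0,0,0,0,0,-0.03,1, 0,0,0,0,0,-0.03,1, 0,0,0,0,0,-0.025,1, 0,0,0,0,0,-0.02,1, 0,0,0,0,0,-0.014,1, 0,0,0,0,0,-0.008,1, 0,0,0,0,0,-0.006,1, 0,0,0,0,0,-0.004,1, 0,0,0,0,0,0,1]'; python3 st.py
```

```text
time: 22.92
eef_pos: [0.4727, 0.3296, 0.0805]
tool_rot: [2.9, 1.201, -0.003]
ft_force: [0.2, -0.7, -1.6]
grip_width: 0.173
grasp_force: 97.9
t 22.93 tcp [0.4727 0.3296 0.0805] yaw_y -45.0 z [-0.001 -0.003 -1.   ] F [ 0.2 -0.7 -1.6] g 0.173 97.86306023597717 q [ 0.4   0.33  1.72 -0.    1.1   1.19]
```

```bash
python3 -m creep '[0,0,0,0,0,-0.0015,1, 0,0,0,0,0,-0.0015,1, 0,0,0,0,0,0,1]'; python3 -m creep '[0,0,0,0,0,0,0.6, 0,0,0,0,0,0,0, 0,0,0,0,0,0,0, 0,0,0,0,0,0,0, 0,0,0,0,0,0,0, 0,0,0,0,0,0.02,0, 0,0,0,0,0,0.03,0,0,0,0,0,0,0.035,0,0,0,0,0,0,0.035,0,0,0,0,0,0,0.04,0,0,0,0,0,0,0,0]'; python3 st.py; python3 - <<'E'
from h import *
o,im=snap('wrist','w9.png');h=cv2.cvtColor(im,cv2.COLOR_RGB2HSV).astype(int)
# handle blob expected at grip
print('grip px',proj('wrist',[.4727,.3296,.0955],o),'pan',proj('wrist',[.4727-.066*.71,.3296-.066*.71,.006],o))
u,v=proj('wrist',[.4727,.3296,.0955],o).astype(int)
w=h[v-45:v+45,u-40:u+40];m=((w[...,0]>8)&(w[...,0]<28)&(w[...,1]>90)).astype(np.uint8)
k,l,s,c=cv2.connectedComponentsWithStats(m)
for i in range(1,k):
    if s[i,4]>40: print(s[i,4],s[i,:2]+[u-40,v-45],s[i,2:4],c[i]+[u-40,v-45])
# reddish-brown dark blobs inside tub
cs=np.array([proj('wrist',[*p,.02],o) for p in [(.4585,.383),(.522,.318),(.377,.166),(.312,.23)]],np.int32)
M=np.zeros(im.shape[:2],np.uint8);cv2.fillPoly(M,[cs],1)
print('dark red px in tub',((h[...,1]>90)&(h[...,2]<110)&(h[...,0]<12)&(M>0)).sum(),M.sum())
# tub in top view too
_,t=snap('top','t9.png');h=cv2.cvtColor(t,cv2.COLOR_RGB2HSV).astype(int)
E
```

```text
time: 23.3
eef_pos: [0.4733, 0.33, 0.0785]
tool_rot: [2.901, 1.202, -0.001]
ft_force: [0.1, 0.4, 4.8]
grip_width: 0.168
grasp_force: 98.6
time: 24.68
eef_pos: [0.4749, 0.3306, 0.2435]
tool_rot: [2.9, 1.202, 0.012]
ft_force: [0.3, 0.4, 0.1]
grip_width: 0.996
grasp_force: 0.0
t 24.68 tcp [0.4749 0.3306 0.2435] yaw_y -45.0 z [ 0.008  0.001 -1.   ] F [0.3 0.4 0.1] g 0.996 0.0 q [ 0.4   0.15  1.58 -0.    1.4   1.19]
grip px [318.38220153 181.9789286 ] pan [318.3594677  218.10593048]
272 [278 136] [80  4] [314.6875     137.23529412]
644 [309 161] [20 38] [318.60559006 179.30590062]
dark red px in tub 0 14903
```

The handle blob is where it was placed, at (318,179), with the same upright shape as before, and there are no nut-coloured pixels in the tub. On to the knob.

```bash
python3 -m creep '[0,0,2,0.0047,-0.0106,0.005,0, 0,0,4,0.0094,-0.0212,0.005,0, 0,0,4,0.0094,-0.0212,0,0, 0,0,4,0.0094,-0.0212,0,0, 0,0,4,0.0094,-0.0212,0,0, 0,0,4,0.0094,-0.0212,0,0, 0,0,4,0.0094,-0.0212,0,0, 0,0,4,0.0094,-0.0212,0,0, 0,0,4,0.0094,-0.0212,0,0, 0,0,4,0.0094,-0.0212,0,0, 0,0,4,0.0094,-0.0212,0,0, 0,0,4,0.0094,-0.0212,0,0, 0,0,2,0.0047,-0.0106,0,0, 0,0,0,0,0,0,0]'; python3 st.py; python3 - <<'E'
from h import *
o,im=snap('wrist','w10.png');h=cv2.cvtColor(im,cv2.COLOR_RGB2HSV).astype(int)
print('knob exp',proj('wrist',[.5875,.077,.19],o),'pot exp',proj('wrist',[.602,-.002,.081],o))
u,v=proj('wrist',[.5875,.077,.19],o).astype(int);a=max(v-70,0);b=max(u-90,0)
w=h[a:v+70,b:u+90]
m=((w[...,0]<13)&(w[...,1]>90)&(w[...,2]<100)).astype(np.uint8)
k,l,s,c=cv2.connectedComponentsWithStats(m)
for i in range(1,k):
    if s[i,4]>150: print(s[i,4],s[i,:2]+[b,a],s[i,2:4],(c[i]+[b,a]).round(), ray('wrist',*(s[i,:2]+s[i,2:4]/2+[b,a]),.18,o).round(3))
ps=proj('wrist',[.602,-.002,.081],o)
g=cv2.cvtColor(im,cv2.COLOR_RGB2GRAY)
wm=((h[...,1]<45)&(h[...,2]>120)).astype(np.uint8);k,l,s,c=cv2.connectedComponentsWithStats(wm)
for i in range(1,k):
    if s[i,4]>800: print('white',s[i],c[i].round(),ray('wrist',*c[i],.06,o).round(3))
E
```

```text
time: 26.52
eef_pos: [0.5848, 0.0746, 0.2461]
tool_rot: [2.164, 2.276, -0.004]
ft_force: [0.1, -0.7, 0.0]
grip_width: 0.997
grasp_force: 0.0
t 26.52 tcp [0.5848 0.0746 0.2461] yaw_y 2.9 z [-0.001 -0.003 -1.   ] F [ 0.1 -0.7  0. ] g 0.997 0.0 q [-0.08  0.19  1.54 -0.    1.42 -0.13]
knob exp [326.61438941 214.52277573] pot exp [335.38695098 252.38666315]
207 [264 153] [25 33] [275. 165.] [0.556 0.1   0.18 ]
1784 [296 175] [59 63] [328. 212.] [0.587 0.078 0.18 ]
177 [300 248] [16 17] [307. 257.] [0.577 0.044 0.18 ]
178 [349 253] [17 17] [357. 261.] [0.61  0.042 0.18 ]
188 [323 261] [17 18] [331. 270.] [0.593 0.035 0.18 ]
white [  63    0   66   36 1262] [96. 12.] [0.393 0.197 0.06 ]
white [ 180   58  296  248 5222] [337. 231.] [0.604 0.011 0.06 ]
white [   0  241  184  146 8661] [ 99. 300.] [ 0.357 -0.081  0.06 ]
white [ 196  312   95   87 3923] [234. 358.] [ 0.498 -0.149  0.06 ]
```

```bash
python3 -m creep '[0,0,0,0.0025,0.0025,-0.01,0, 0,0,0,0,0,-0.02,0, 0,0,0,0,0,-0.02,0, 0,0,0,0,0,-0.02,0, 0,0,0,0,0,-0.016,0, 0,0,0,0,0,-0.01,0, 0,0,0,0,0,0,0, 0,0,0,0,0,0,0.6,0,0,0,0,0,0,1,0,0,0,0,0,0,1,0,0,0,0,0,0,1,0,0,0,0,0,0,1,0,0,0,0,0,0,1]' 40; python3 st.py
```

```text
time: 28.2
eef_pos: [0.5913, 0.0778, 0.153]
tool_rot: [2.156, 2.272, 0.008]
ft_force: [10.1, 1.7, -3.2]
grip_width: 0.353
grasp_force: 40.6
t 28.2 tcp [0.5913 0.0778 0.153 ] yaw_y 3.0 z [ 0.01  -0.002 -1.   ] F [10.1  1.7 -3.2] g 0.353 40.57955209922511 q [-0.07  0.27  1.62 -0.    1.24 -0.12]
```

```bash
python3 -m creep '[0,0,0,0.004,0.001,0,1, 0,0,0,0.001,0,0,1]'; python3 -m creep '[0,0,-0.4,0,0,0,1, 0,0,-0.9,0,0,0,1, 0,0,-1.5,0,0,0,1, 0,0,-2.1,0,0,0,1, 0,0,-2.7,0,0,0,1, 0,0,-3,0,0,0,1, 0,0,-3,0,0,0,1, 0,0,-3,0,0,0,1, 0,0,-3,0,0,0,1, 0,0,-3,0,0,0,1, 0,0,-3,0,0,0,1, 0,0,-3,0,0,0,1, 0,0,-3,0,0,0,1, 0,0,-3,0,0,0,1, 0,0,-3,0,0,0,1, 0,0,-3,0,0,0,1, 0,0,-3,0,0,0,1, 0,0,-3,0,0,0,1, 0,0,-3,0,0,0,1, 0,0,-3,0,0,0,1]'; python3 st.py
```

```text
time: 28.45
eef_pos: [0.5913, 0.0778, 0.1528]
tool_rot: [2.162, 2.278, -0.01]
ft_force: [-14.3, -3.4, 13.4]
grip_width: 0.351
grasp_force: 41.9
time: 30.95
eef_pos: [0.5939, 0.0766, 0.1529]
tool_rot: [2.944, 1.08, -0.002]
ft_force: [-0.1, -7.4, 4.2]
grip_width: 0.354
grasp_force: 41.0
t 30.95 tcp [0.5939 0.0766 0.1529] yaw_y -49.7 z [ 0.001 -0.006 -1.   ] F [-0.1 -7.4  4.2] g 0.354 40.981891066767275 q [-0.07  0.29  1.61 -0.01  1.25  0.8 ]
```

```bash
python3 -m creep '[0,0,-3,0,0,0,1, 0,0,-3,0,0,0,1, 0,0,-3,0,0,0,1, 0,0,-3,0,0,0,1, 0,0,-3,0,0,0,1, 0,0,-3,0,0,0,1, 0,0,-3,0,0,0,1, 0,0,-3,0,0,0,1, 0,0,-3,0,0,0,1, 0,0,-3,0,0,0,1, 0,0,-3,0,0,0,1, 0,0,-3,0,0,0,1, 0,0,-2.7,0,0,0,1, 0,0,-2.2,0,0,0,1, 0,0,-1.6,0,0,0,1, 0,0,-1.0,0,0,0,1, 0,0,-0.5,0,0,0,1, 0,0,0,0,0,0,1, 0,0,0,0,0,0,1]'; python3 st.py; python3 - <<'E'
from h import *
for f in ('a','b'): 
    o,t=snap('top','t20%s.png'%f)
g=cv2.cvtColor(t,cv2.COLOR_RGB2HSV).astype(int)
m=((g[...,1]<45)&(g[...,2]>110)).astype(np.uint8)
k,l,s,c=cv2.connectedComponentsWithStats(m)
for i in range(1,k):
    if s[i,4]>60 and 290<c[i][0]<450 and 90<c[i][1]<260: print('top white',s[i],c[i].round(),ray('top',*c[i],.06).round(3))
print('expected pot rim top px',proj('top',[.509,.077,.081]),'scene',proj('scene',[.509,.077,.081]))
o,t=snap('scene','s20.png');g=cv2.cvtColor(t,cv2.COLOR_RGB2HSV).astype(int)
m=((g[...,1]<60)&(g[...,2]>90)).astype(np.uint8)
k,l,s,c=cv2.connectedComponentsWithStats(m)
for i in range(1,k):
    if s[i,4]>60 and 240<c[i][0]<400 and 140<c[i][1]<290: print('scene white',s[i],c[i].round(),ray('scene',*c[i],.055).round(3))
E
```

```text
time: 33.33
eef_pos: [0.5948, 0.0743, 0.1529]
tool_rot: [3.132, -0.1, 0.002]
ft_force: [2.4, -14.8, 2.3]
grip_width: 0.355
grasp_force: 41.0
t 33.33 tcp [0.5948 0.0743 0.1529] yaw_y -93.7 z [ 0.001 -0.008 -1.   ] F [  2.4 -14.8   2.3] g 0.355 40.9894098652876 q [-0.07  0.29  1.6  -0.01  1.25  1.56]
top white [365 101  13  19 215] [371. 110.] [0.719 0.067 0.06 ]
top white [444 105  13  20 205] [450. 114.] [ 0.706 -0.116  0.06 ]
top white [388 112  24   4  67] [400. 113.] [0.71  0.001 0.06 ]
top white [351 177  21  42 277] [362. 201.] [0.501 0.097 0.06 ]
expected pot rim top px [371.62418621 195.51434417] scene [345.41761454 191.18201984]
scene white [ 326  165   49   60 1494] [347. 198.] [0.512 0.065 0.055]
scene white [294 187  15   5  64] [301. 189.] [0.635 0.107 0.055]
scene white [ 292  238   77   27 1310] [338. 249.] [0.393 0.251 0.055]
scene white [274 242  37  26 422] [286. 258.] [0.453 0.345 0.055]
scene white [ 273  265  103   23 1757] [324. 276.] [0.361 0.334 0.055]
```

```bash
python3 -m creep '[0,0,-1,0,-0.002,0,1, 0,0,-1.3,0,-0.001,0,1, 0,0,-1,0,0,0,1, 0,0,0,0,0,0,1, 0,0,0,0,0,0,1, 0,0,0,0,0,0,1]'; python3 st.py; python3 - <<'E'
from h import *
o,t=snap('scene','s21.png');g=cv2.cvtColor(t,cv2.COLOR_RGB2HSV).astype(int)
m=((g[...,1]<60)&(g[...,2]>90)).astype(np.uint8)
for y in range(160,232,5): 
    x=np.where(m[y,300:400])[0]+300; print(y,x.min() if len(x) else '',x.max() if len(x) else '',len(x),end=' | ')
print()
a=np.linspace(0,2*np.pi,60)
for cy in (.057,.077,.097):
  for z,r in((.081,.055),(.026,.055)):
    P=np.array([proj('scene',[.5877-.08+r*np.cos(q),cy+r*np.sin(q),z]) for q in a]);print(cy,z,P.min(0).round(),P.max(0).round())
# nuts in pot
h=g;mm=((h[...,1]>90)&(h[...,2]<110)&(h[...,0]<14)).astype(np.uint8)
k,l,s,c=cv2.connectedComponentsWithStats(mm)
for i in range(1,k):
    if s[i,4]>10 and 300<c[i][0]<400 and 150<c[i][1]<240: print(s[i],c[i].round())
# jars expected after -100deg rotation
th=np.radians(-99);C=np.array([.5877,.077])
for n,p in dict(a=(.672,.095),b=(.576,.153),c=(.517,.062)).items():
    d=np.array(p)-C;q=C+[np.cos(th)*d[0]-np.sin(th)*d[1],np.sin(th)*d[0]+np.cos(th)*d[1]];pt=[proj('scene',[*q,z]).round() for z in(.131,.05)];print(n,q.round(3),pt,proj('top',[*q,.131]).round())
E
```

```text
time: 34.22
eef_pos: [0.5948, 0.074, 0.153]
tool_rot: [3.132, -0.19, 0.003]
ft_force: [4.2, -5.5, 2.2]
grip_width: 0.355
grasp_force: 40.8
t 34.23 tcp [0.5948 0.074  0.153 ] yaw_y -96.9 z [ 0.002 -0.004 -1.   ] F [ 4.2 -5.5  2.2] g 0.355 40.75530676287599 q [-0.08  0.29  1.6  -0.    1.25  1.62]
160 325 399 25 | 165 318 399 26 | 170 300 399 38 | 175 323 399 21 | 180 335 399 19 | 185 331 399 39 | 190 305 399 47 | 195 327 399 41 | 200 318 399 42 | 205 330 373 38 | 210 329 370 39 | 215 330 364 35 | 220 347 354 8 | 225   0 | 230   0 | 
0.057 0.081 [329. 179.] [372. 199.]
0.057 0.026 [329. 197.] [371. 218.]
0.077 0.081 [324. 181.] [368. 202.]
0.077 0.026 [324. 199.] [366. 222.]
0.097 0.081 [319. 184.] [363. 205.]
0.097 0.026 [319. 202.] [362. 225.]
[309 150   3   7  13] [310. 153.]
[309 191  10  13  59] [312. 197.]
[371 197   3   8  15] [372. 200.]
[274 214  98  25 498] [319. 227.]
a [ 0.592 -0.009] [array([341., 154.]), array([340., 181.])] [414. 152.]
b [0.665 0.077] [array([300., 156.]), array([301., 183.])] [372. 120.]
c [0.584 0.149] [array([304., 174.]), array([304., 203.])] [340. 156.]
```

The pot's silhouette (columns 329–372) puts it about 20 mm to the right of the line, so I'll turn a little further and re-measure.

```bash
python3 -m creep '[0,0,-0.5,0,0,0,1, 0,0,-1.2,0,0,0,1, 0,0,-2,0,0,0,1, 0,0,-2.3,0,0,0,1, 0,0,-2.3,0,0,0,1, 0,0,-2,0,0,0,1, 0,0,-1.2,0,0,0,1, 0,0,-0.5,0,0,0,1, 0,0,0,0,0,0,1, 0,0,0,0,0,0,1]'; python3 st.py; cat > pot.py <<'E'
from h import *
o,t=snap('scene','s22.png');g=cv2.cvtColor(t,cv2.COLOR_RGB2HSV).astype(int)
m=((g[...,1]<60)&(g[...,2]>90)).astype(np.uint8);m[:, :300]=0;m[:,400:]=0
for y in range(196,226,3): 
    x=np.where(m[y])[0];x=x[(x>312)&(x<385)]; print(y,x.min() if len(x) else '',x.max() if len(x) else '',len(x),end=' | ')
print()
o,t=snap('top','t22.png');g=cv2.cvtColor(t,cv2.COLOR_RGB2HSV).astype(int)
m=((g[...,1]<60)&(g[...,2]>80)).astype(np.uint8)
for y in range(168,228,5):
    x=np.where(m[y])[0];x=x[(x>320)&(x<430)]; print(y,x.min() if len(x) else '',x.max() if len(x) else '',len(x),end=' | ')
print()
a=np.linspace(0,2*np.pi,60)
for cy in (.055,.065,.075,.085):
    P=np.array([proj('top',[.592-.08+.055*np.cos(q),cy+.055*np.sin(q),.081]) for q in a]);Q=np.array([proj('scene',[.592-.08+.055*np.cos(q),cy+.055*np.sin(q),.05]) for q in a]);print(cy,'top',P.min(0).round(),P.max(0).round(),'scene',Q.min(0).round(),Q.max(0).round())
E
python3 pot.py
```

```text
time: 35.52
eef_pos: [0.5946, 0.0734, 0.1529]
tool_rot: [3.095, -0.516, 0.003]
ft_force: [3.6, -7.2, 3.2]
grip_width: 0.357
grasp_force: 40.8
t 35.52 tcp [0.5946 0.0734 0.1529] yaw_y -108.9 z [ 0.001 -0.004 -1.   ] F [ 3.6 -7.2  3.2] g 0.357 40.813569619785994 q [-0.08  0.29  1.6  -0.    1.25  1.83]
196 321 374 38 | 199 318 374 39 | 202 324 374 32 | 205 325 373 38 | 208 325 371 39 | 211 325 369 38 | 214 324 365 40 | 217 324 360 37 | 220 329 354 26 | 223 334 344 10 | 
168 368 429 62 | 173 355 429 69 | 178 349 429 61 | 183 344 429 66 | 188 342 429 57 | 193 342 429 70 | 198 342 429 76 | 203 322 429 73 | 208 326 429 70 | 213 332 429 61 | 218 339 429 68 | 223 350 429 56 | 
0.055 top [357. 170.] [406. 219.] scene [328. 188.] [370. 209.]
0.065 top [352. 170.] [402. 219.] scene [326. 190.] [368. 211.]
0.075 top [348. 170.] [397. 219.] scene [323. 191.] [366. 212.]
0.085 top [343. 170.] [393. 219.] scene [321. 192.] [364. 214.]
```

```bash
python3 -m creep '[0,0,0.5,0,-0.001,0,1, 0,0,1,0,-0.001,0,1, 0,0,1,0,0,0,1, 0,0,0.5,0,0,0,1, 0,0,0,0,0,0,1, 0,0,0,0,0,0,1, 0,0,0,0,0,0,1, 0,0,0,0,0,0,1]' 40; python3 pot.py; python3 - <<'E'
from h import *
g=cv2.cvtColor(cv2.imread('pics/s22.png'),cv2.COLOR_BGR2HSV).astype(int)
# dark caps in the carousel area
m=((g[...,2]<70)).astype(np.uint8);m[:145]=0;m[235:]=0;m[:,:265]=0;m[:,385:]=0
k,l,s,c=cv2.connectedComponentsWithStats(m)
for i in range(1,k):
    if s[i,4]>25: print('dark',s[i],c[i].round())
C=np.array([.59,.0755])
for n,p in dict(a=(.672,.095),b=(.576,.153),c=(.517,.062)).items():
    d=R.from_euler('z',-105,degrees=True).apply([*(np.array(p)-C),0])[:2]+C;print(n,d.round(3),'cap',proj('scene',[*d,.12]).round(),'base',proj('scene',[*d,.03]).round())
E
```

```text
time: 36.62
eef_pos: [0.5946, 0.0735, 0.1529]
tool_rot: [3.111, -0.433, 0.003]
ft_force: [5.2, -1.4, 4.4]
grip_width: 0.352
grasp_force: 40.9
196 322 374 38 | 199 318 374 38 | 202 326 374 37 | 205 325 373 40 | 208 326 371 39 | 211 325 369 39 | 214 326 365 39 | 217 326 361 36 | 220 333 354 22 | 223 337 343 7 | 
168 369 429 61 | 173 358 429 66 | 178 351 429 62 | 183 347 429 61 | 188 344 429 59 | 193 344 429 66 | 198 344 429 79 | 203 321 429 71 | 208 326 429 73 | 213 332 429 60 | 218 339 429 67 | 223 350 429 54 | 
0.055 top [357. 170.] [406. 219.] scene [328. 188.] [370. 209.]
0.065 top [352. 170.] [402. 219.] scene [326. 190.] [368. 211.]
0.075 top [348. 170.] [397. 219.] scene [323. 191.] [366. 212.]
0.085 top [343. 170.] [393. 219.] scene [321. 192.] [364. 214.]
dark [265 145  13  41 246] [268. 163.]
dark [285 145   6   9  39] [287. 148.]
dark [293 145  17  21 150] [299. 157.]
dark [310 145  20  23 246] [320. 152.]
dark [337 158  14   9  95] [344. 163.]
dark [289 171  16  14 195] [297. 178.]
dark [344 172   7  11  55] [347. 177.]
dark [289 190  16  20 272] [297. 200.]
dark [301 208  15   9  59] [308. 213.]
a [ 0.588 -0.009] cap [343. 158.] base [341. 187.]
b [0.668 0.069] cap [301. 159.] base [302. 188.]
c [0.596 0.15 ] cap [300. 177.] base [301. 208.]
```

The pot is centred within tolerance on two cameras. All three jar caps are at standing height where expected, and the knob is held at about 41 N.

```bash
python3 -c "
from workcell import workorder
print(workorder.finish_job())"
```

```text
the job is handed in; nothing more can be done
None
```

I handed the job in at about 37 s of the 72 s limit, but no verdict came back. At least four nutmegs (likely all six) appear to be in the pot, the scoop lies flat in the tub, the pot faces the front to within about 10 mm by my camera estimates, the jars are standing, and the gripper is holding the knob at about 41 N.

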